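Shut the sample tray's row of lids with one run of a fingertip

TASK

Shut all six flip lids of the curved sample tray by running your fingertips lightly along the top of the row: begin at the red lid and follow the curve to the last white lid, shutting them one after the other without lifting the hand away from the row on the way. Do not grip, lift, tip or shove the tray, do not turn a lid up wider, and leave the pucks, pen and cup round it as they are.

Things in the scene. Friction and masses are not known exactly. Their poses are not given: they have to be found in the camera images.
- tray: Curved aluminium tray, loose on the bench, 1.3 to 2.1 kg: six wells in a row, each with a flip lid; 30 mm high, 50 mm across. Origin on the bench under the row's middle, z up. The row is an arc of 200 mm radius about the tray's point x = -200 mm, y = 0. Middle of well k (1 to 6) is on it at 0.5 - 0.2 (k - 1) rad from tray x, anticlockwise from above: well 1 (red lid) at the +y end.
- lid1 (a joint): The red lid, first of the row: angle in rad, 0 shut, more is more open (1.3 at most); it gives down to a stop at -0.12, which is shut too. Lid 34 mm along the row, 39 mm wide, 3 mm thick; shut, it still slopes up 0.22 rad to its free edge. Its hinge is at its side nearer the red end (17 mm before the well's middle, 30 mm above the bench); the free edge rises towards the far end. No spring: it stays where left; under 1 N on its edge moves it.
- lid1_edge (a point): Middle of the rounded free edge of lid1, on its top, 31 mm along the row from its hinge line; moves with the lid. Lid shut: 40 mm above the bench, 14 mm past the well's middle (away from the red end).
- lid2 (a joint): White lid 2 of the row, counted from the red one: angle in rad, 0 shut, more is more open (1.3 at most); it gives down to a stop at -0.12, which is shut too. Lid 34 mm along the row, 39 mm wide, 3 mm thick; shut, it still slopes up 0.22 rad to its free edge. Its hinge is at its side nearer the red end (17 mm before the well's middle, 30 mm above the bench); the free edge rises towards the far end. No spring: it stays where left; under 1 N on its edge moves it.
- lid2_edge (a point): Middle of the rounded free edge of lid2, on its top, 31 mm along the row from its hinge line; moves with the lid. Lid shut: 40 mm above the bench, 14 mm past the well's middle (away from the red end).
- lid3 (a joint): White lid 3 of the row, counted from the red one: angle in rad, 0 shut, more is more open (1.3 at most); it gives down to a stop at -0.12, which is shut too. Lid 34 mm along the row, 39 mm wide, 3 mm thick; shut, it still slopes up 0.22 rad to its free edge. Its hinge is at its side nearer the red end (17 mm before the well's middle, 30 mm above the bench); the free edge rises towards the far end. No spring: it stays where left; under 1 N on its edge moves it.
- lid3_edge (a point): Middle of the rounded free edge of lid3, on its top, 31 mm along the row from its hinge line; moves with the lid. Lid shut: 40 mm above the bench, 14 mm past the well's middle (away from the red end).
- lid4 (a joint): White lid 4 of the row, counted from the red one: angle in rad, 0 shut, more is more open (1.3 at most); it gives down to a stop at -0.12, which is shut too. Lid 34 mm along the row, 39 mm wide, 3 mm thick; shut, it still slopes up 0.22 rad to its free edge. Its hinge is at its side nearer the red end (17 mm before the well's middle, 30 mm above the bench); the free edge rises towards the far end. No spring: it stays where left; under 1 N on its edge moves it.
- lid4_edge (a point): Middle of the rounded free edge of lid4, on its top, 31 mm along the row from its hinge line; moves with the lid. Lid shut: 40 mm above the bench, 14 mm past the well's middle (away from the red end).
- lid5 (a joint): White lid 5 of the row, counted from the red one: angle in rad, 0 shut, more is more open (1.3 at most); it gives down to a stop at -0.12, which is shut too. Lid 34 mm along the row, 39 mm wide, 3 mm thick; shut, it still slopes up 0.22 rad to its free edge. Its hinge is at its side nearer the red end (17 mm before the well's middle, 30 mm above the bench); the free edge rises towards the far end. No spring: it stays where left; under 1 N on its edge moves it.
- lid5_edge (a point): Middle of the rounded free edge of lid5, on its top, 31 mm along the row from its hinge line; moves with the lid. Lid shut: 40 mm above the bench, 14 mm past the well's middle (away from the red end).
- lid6 (a joint): White lid 6 of the row, counted from the red one (the last): angle in rad, 0 shut, more is more open (1.3 at most); it gives down to a stop at -0.12, which is shut too. Lid 34 mm along the row, 39 mm wide, 3 mm thick; shut, it still slopes up 0.22 rad to its free edge. Its hinge is at its side nearer the red end (17 mm before the well's middle, 30 mm above the bench); the free edge rises towards the far end. No spring: it stays where left; under 1 N on its edge moves it.
- lid6_edge (a point): Middle of the rounded free edge of lid6, on its top, 31 mm along the row from its hinge line; moves with the lid. Lid shut: 40 mm above the bench, 14 mm past the well's middle (away from the red end).
- dark_puck: Bystander: a small solid black cement puck, 49 mm across and 32 mm high; origin at the centre of its underside.
- pale_puck: Bystander: a small solid whitish cement puck, 44 mm across and 25 mm high; origin at the centre of its underside.
- pen: Bystander: a marker pen with a blue cap lying flat, about 130 mm long and 15 mm thick; origin at the centre of its footprint.
- cup: Bystander: a white plastic mixing cup, 77 mm across the rim and 88 mm high, light; origin at the centre of its underside.

How it is judged:
On the way, in this order (a step that is already met when the one before it is completed fails the run):
1. the red lid is shut, the later ones still open (value of joint lid1 below 0.1 rad and value of joint each of lid3, lid6 above 0.2 rad), for 0.1 s.
2. the third lid is shut, the last two still open (value of joint lid3 below 0.1 rad and value of joint each of lid5, lid6 above 0.2 rad), for 0.1 s.
3. the fifth lid is shut (value of joint lid5 below 0.1 rad), for 0.1 s.
4. the last lid is shut (value of joint lid6 below 0.1 rad), for 0.1 s.
At the end, for the whole second after the job is handed in: All six lids are shut (each under 0.10 rad, about 3 mm at its free edge), the tray stands flat and at rest within 30 mm of where it was, and the pucks, pen and cup are within 15 mm of where they were (value of joint each of lid1, lid2, lid3, lid4, lid5, lid6 below 0.1 rad and angle between tray's own z axis and vertical below 0.05 rad and linear speed of tray below 0.02 m/s and distance of tray from where it was at the start of the episode below 0.03 m and distance of each of dark_puck, pale_puck, pen, cup from where it was at the start of the episode below 0.015 m); the robot touches nothing.
It fails at once if a lid is shut before the one nearer the red end ((value of joint lid2 below 0.1 rad and value of joint lid1 above 0.15 rad) or (value of joint lid3 below 0.1 rad and value of joint lid2 above 0.15 rad) or (value of joint lid4 below 0.1 rad and value of joint lid3 above 0.15 rad) or (value of joint lid5 below 0.1 rad and value of joint lid4 above 0.15 rad) or (value of joint lid6 below 0.1 rad and value of joint lid5 above 0.15 rad)).
It fails at once if the hand is taken away from the row (grasp point over 110 mm above the bench) after the red lid is shut and before the last one is (value of joint lid1 below 0.1 rad and value of joint lid6 above 0.1 rad and z of the grasp point in the frame of tray above 0.11 m).
It fails at once if the tray or a lid is pressed hard (over 25 N) (contact force between the fingers and tray above 25 N).
It fails at once if the tray is lifted, tipped or shoved (over 30 mm), or a lid is turned up wider (over 0.95 rad) (height (world z) of tray above 0.012 m or angle between tray's own z axis and vertical above 0.1 rad or distance of tray from where it was at the start of the episode above 0.03 m or value of joint any of lid1, lid2, lid3, lid4, lid5, lid6 above 0.95 rad).
It fails at once if a bystander is moved (over 15 mm) (distance of any of dark_puck, pale_puck, pen, cup from where it was at the start of the episode above 0.015 m).
It also fails if it takes over 48 s, if anything falls off the work surface, if the arm or the gripper's body presses on something with over 40 N, if the wrist force passes 120 N, or if a joint passes its speed limit or range.

ROBOT

A 7-joint arm with a two-finger parallel gripper is mounted at the origin on a cart in front of the work surface, level with it; the furniture and walls round the work are solid. World frame = base frame: x ahead of the robot, y to its left, z up, the work surface at z = 0. Lengths are in m, angles in rad, forces in N, time in s.
With the tool pointing down it reaches from about 0.4 to 0.85 m from the base axis. Payload 4.5 kg.
Tool frame: the origin (TCP) lies on the centre line of the jaws, within the pads' length; the fingertips stand 11 mm ahead of it and the grasp point (between the pads) lies 8 mm behind it; z points along the fingers, y is the direction in which the jaws open and shut (so a half turn about z gives the same grasp; the last joint's range is limited). The gripper opens to 88 mm and grips with 3 to 60 N. Pads are 18 mm wide; open, the fingers measure 123 mm over their backs; the gripper's body (75 mm by 187 mm) begins 45 mm behind the grasp point.
Start: joints at [1.332, 0.689, -0.195, 1.565, 0.157, 0.902, -0.215], TCP at [0.168, -0.602, 0.25] pointing down, gripper open.
Joint ranges: [-3.01, 3.01], [-0.46, 2.08], [-1.47, 1.51], [0.13, 2.56], [-1, 4.14], [0.04, 2.09], [-2.66, 2.66]. Speed limits (rad/s): [2.57, 2.57, 3.14, 3.14, 3.14, 3.14, 3.14].

INTERFACE

Orientations are given as a unit quaternion [x, y, z, w].
In Python, from plant import r, snapshot gives the robot as it stands.
- The arm moves only by the tool drive_tool, never from a script. Its argument "commands" is a list of rows, each an object of numbers: "wx", "wy", "wz": the turn, a rotation vector about the tool's x, y, z in rad; "dx", "dy", "dz": the shift along the tool's x, y, z in m; "claw": the opening, from 0 (shut) to 1 (fully open). A call has 1 to 12 rows; each row shifts and turns the commanded pose from where the row before left it, along the tool's axes as they then stand; what a row does not reach is not made up. A row lasts 1/10 s, in which the tool goes at most 50 mm and 8.59 degrees, less where a joint would pass 70% of its speed; a pose out of reach is approached as far as the arm can. A call is refused whole if a number of a shift passes 0.05 or a number of a turn 0.15, either way. A call with a gripper value outside its range is refused whole. The fingers move at their own pace and stop on an object; "grip_force" is the grip in N (left out, the last holds). Time passes only in rows, so rows that do not move let the fingers close. It gives the time, the measured TCP pose, the force and the opening at its end, in the units of the state.
- r.get_state(): the state, without advancing time (a new reading comes with each control period).
- snapshot(name): name is "scene" or "top"; returns a dict with "color" (480x640x3 uint8, red, green, blue), "fx", "fy", "cx", "cy" (pixels), "world_to_cam" (4x4, takes a point from world to camera coordinates). Camera axes: x right, y up, looking along -z (the intrinsics and any distortion apply to the point x, -y, -z); pixel columns grow to the right and rows downward; lengths in m; the calibration is good to about 2 mm. A picture is of the moment at which its call begins. There is no depth.
- r.finish_job(): hands the job in, once; it reports no verdict.
The state is a dict: "clock": time; "q": joint angles; "qd": joint speeds; "joint_torque": joint torques, N m; "tool_pos": TCP position; "eef_rot": TCP orientation; "contact_force": force on the tool from outside, world axes, zero at the start; "moment": the same for the moment, N m; "opening": opening from 0.0 (shut) to 1.0 (fully open).
Only numpy, scipy, OpenCV 4.12 (cv2) and the standard library are available. Lean on these libraries where they do the work, as an engineer would, in place of code of your own. Each camera call takes 0.05 s, during which the arm holds its last target. There are 200 camera calls.

## Working session

There is one attempt and no reset: what is moved stays moved. The work goes in short steps, Python scripts to look and compute and a tool call to move; the robot and the scene stay as the last step left them, time stands still between calls to the robot, and variables do not carry over. Pictures are saved under pics/ and viewed, on a budget of 10 in all, crops included, one or two more only if the job needs it, and the job is handed in when it is done.

Besides the shell and the picture viewer there is one more tool, called after "Call:" by a JSON object that holds its "api" and its "payload", one argument or row to a line. drive_tool: Moves the arm, as the interface text tells. Its arguments: {"type":"object","properties":{"commands":{"type":"array","items":{"type":"object","properties":{"wx":{"type":"number"},"wy":{"type":"number"},"wz":{"type":"number"},"dx":{"type":"number"},"dy":{"type":"number"},"dz":{"type":"number"},"claw":{"type":"number"}}}},"grip_force":{"type":"number"}},"required":["commands"]}

```bash
mkdir -p pics
python3 - <<'E'
from plant import r, snapshot
import cv2,json,numpy as np
for n in("scene","top"):
    s=snapshot(n); cv2.imwrite(f"pics/{n}0.png",s["color"][:,:,::-1])
    print(n,{k:(v if not hasattr(v,'tolist') else np.round(v,4).tolist()) for k,v in s.items() if k!="color"})
print(r.get_state())
E
```

```text
scene {'fx': 560.9273521519912, 'fy': 560.9273521519912, 'cx': 317.71361690821425, 'cy': 238.96001218859544, 'world_to_cam': [[0.5114, -0.8592, -0.0119, -0.0586], [0.5808, 0.3354, 0.7417, -0.4365], [-0.6333, -0.3863, 0.6706, -0.4317], [0.0, 0.0, 0.0, 1.0]]}
top {'fx': 597.9463419283355, 'fy': 597.9463419283355, 'cx': 307.9377970239755, 'cy': 236.0970375687556, 'world_to_cam': [[0.0176, -0.9998, -0.0133, 0.2554], [0.9993, 0.0172, 0.0335, -0.5557], [-0.0332, -0.0139, 0.9994, -0.9023], [0.0, 0.0, 0.0, 1.0]]}
{'clock': 0.1, 'q': array([ 1.33181287,  0.68988468, -0.19452901,  1.56620209,  0.1573155 ,
        0.90248463, -0.21508976]), 'qd': array([-0.00164662, -0.00274478, -0.0014412 , -0.00325538, -0.0008782 ,
        0.00074819, -0.00015036]), 'joint_torque': array([-3.81038219e-03, -5.28501177e+01, -1.27180070e+00, -1.53836006e+01,
       -5.25582768e-02,  1.97611029e-03,  5.52895926e-05]), 'tool_pos': array([ 0.16820384, -0.60139574,  0.24901018]), 'eef_rot': array([ 9.90706056e-01,  1.36017943e-01, -1.67054107e-04, -7.75294734e-04]), 'contact_force': array([ 0.05730205,  0.26843388, -0.11645787]), 'moment': array([0.00126581, 0.01636509, 0.04729779]), 'opening': 0.9956808635354819}
```

View pics/top0.png

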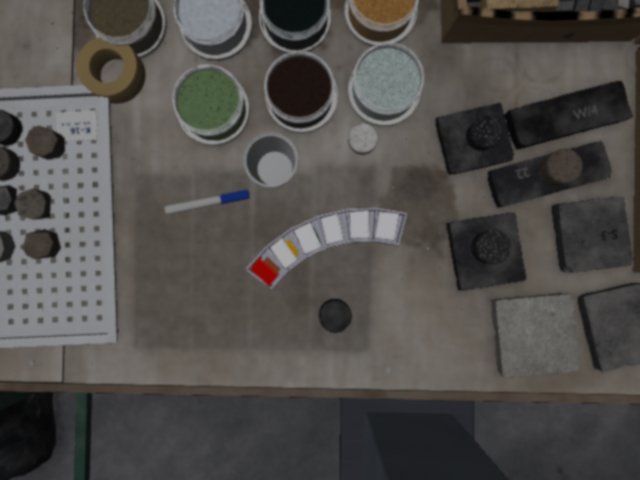

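View pics/scene0.png

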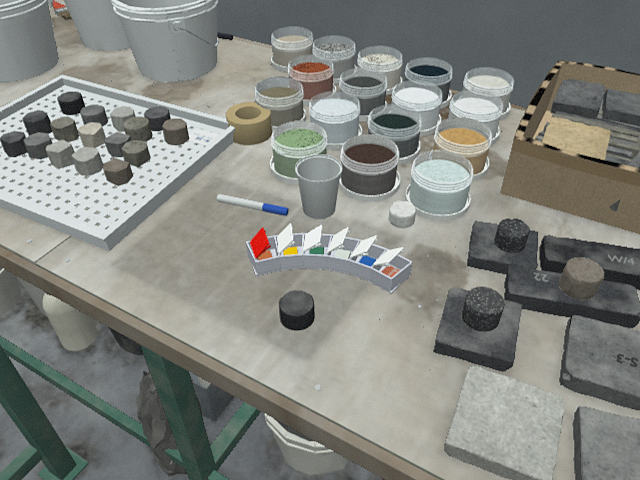

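The top view shows the tray near (330,240): red lid at (264,270) on the left (+y) and last white lid at (387,225) on the right (−y). The cup is at (271,160), the pen at (207,201), the dark puck at (335,315) and the pale puck at (363,138). In the scene view, all six lids are open.

```bash
cat > h.py <<'E'
import numpy as np,cv2
from plant import r,snapshot
from scipy.optimize import least_squares
def cast(s,uv,z):
    M=s["world_to_cam"];R,t=M[:3,:3],M[:3,3];C=-R.T@t
    uv=np.atleast_2d(uv).astype(float)
    d=np.c_[(uv[:,0]-s["cx"])/s["fx"],-(uv[:,1]-s["cy"])/s["fy"],-np.ones(len(uv))]@R
    return C+d*((z-C[2])/d[:,2])[:,None]
def proj(s,P):
    M=s["world_to_cam"];p=np.atleast_2d(P)@M[:3,:3].T+M[:3,3]
    return np.c_[s["cx"]+s["fx"]*p[:,0]/-p[:,2],s["cy"]-s["fy"]*p[:,1]/-p[:,2]]
def pose(s,dbg=None):
    hsv=cv2.cvtColor(s["color"],cv2.COLOR_RGB2HSV).astype(int)
    H,S,V=hsv[...,0],hsv[...,1],hsv[...,2]
    bench=np.median(s["color"][300:340,180:240].reshape(-1,3),0)
    m=((V>125)&(S<60))|((S>150)&(V>90)&((H<12)|(H>168)))
    m[:190]=0;m[300:]=0;m[:,:235]=0;m[:,420:]=0
    m=cv2.morphologyEx(m.astype(np.uint8)*255,cv2.MORPH_CLOSE,np.ones((5,5)))
    c=max(cv2.findContours(m,cv2.RETR_EXTERNAL,cv2.CHAIN_APPROX_NONE)[0],key=cv2.contourArea)[:,0,:]
    P=cast(s,c,0.03)[:,:2]
    c0=P.mean(0)-[0.2,0]
    def ang(c): return np.arctan2(P[:,1]-c[1],P[:,0]-c[0])
    for _ in range(4):
        a=ang(c0);lo,hi=np.percentile(a,1),np.percentile(a,99)
        k=(a>lo+.08)&(a<hi-.08)
        f=least_squares(lambda c:np.abs(np.linalg.norm(P[k]-c,axis=1)-.2)-.025,c0,loss="soft_l1",f_scale=.002);c0=f.x
    a=ang(c0);yaw=(a.min()+a.max())/2
    if dbg:
        im=s["color"][:,:,::-1].copy();cv2.drawContours(im,[c[:,None,:]],-1,(0,255,0),1)
        for kk in range(6):
            b=yaw+.5-.2*kk
            u=proj(s,[c0[0]+.2*np.cos(b),c0[1]+.2*np.sin(b),.03])[0];cv2.circle(im,tuple(np.int32(np.round(u))),2,(255,0,255),-1)
        cv2.imwrite(dbg,cv2.resize(im[180:310,230:430],None,fx=4,fy=4))
    return c0,yaw,np.ptp(a),np.sqrt(np.mean(f.fun**2))
E
python3 - <<'E'
from h import *
s=snapshot("top");print(s["color"][[330,225,220],[200,360,225]]);c,y,w,e=pose(s,"pics/t1.png");print(c,y,w,e)
for k in range(6):
    b=y+.5-.2*k;print(k+1,c+.2*np.array([np.cos(b),np.sin(b)]))
E
```

```text
[[ 79  74  68]
 [167 168 171]
 [ 83  78  73]]
[0.3674019  0.17236391] 0.36584508482735956 1.1564524353183594 0.005024297432622524
1 [0.49700124 0.32469254]
2 [0.5246809 0.2959087]
3 [0.54609036 0.26219951]
4 [0.56037606 0.22490887]
5 [0.5669685  0.18552342]
6 [0.56560484 0.14561334]
```

View pics/t1.png

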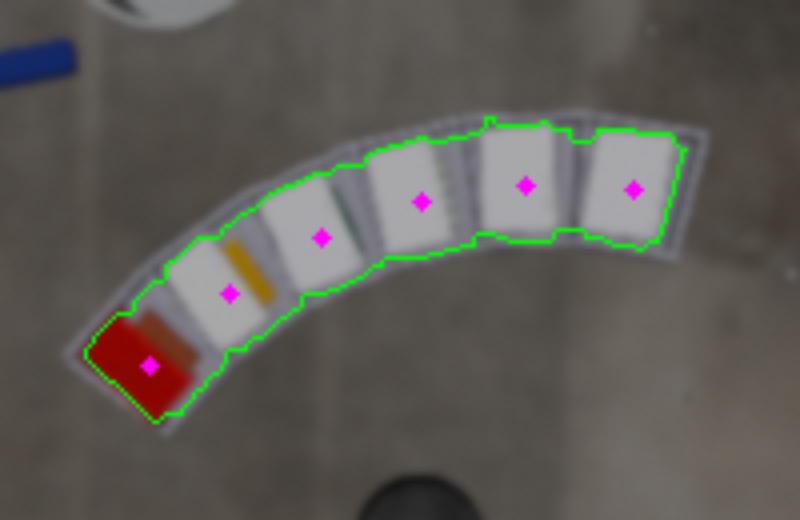

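The mask misses the grey rim, so I'll loosen it using neutral colour (the bench is warmer).

```bash
python3 - <<'E'
t=open('h.py').read()
t=t.replace('m=((V>125)&(S<60))|','rgb=s["color"].astype(int)\n    m=((V>88)&(rgb[...,2]-rgb[...,0]>-2))|')
t=t.replace('m[:190]=0;m[300:]=0;m[:,:235]=0;m[:,420:]=0','m[:198]=0;m[295:]=0;m[:,:240]=0;m[:,415:]=0')
open('h.py','w').write(t)
E
python3 - <<'E'
from h import *
s=snapshot("top");c,y,w,e=pose(s,"pics/t2.png");print(c,y,w,e)
for k in range(6):
    b=y+.5-.2*k;print(k+1,c+.2*np.array([np.cos(b),np.sin(b)]))
E
```

```text
[0.36980643 0.17427211] 0.34911712144421503 1.2190950226441792 0.0005452304325131586
1 [0.50193566 0.3244116 ]
2 [0.52912999 0.29516878]
3 [0.54997258 0.26110619]
4 [0.56363252 0.2235818 ]
5 [0.56956523 0.18409159]
6 [0.56753418 0.14420991]
```

View pics/t2.png

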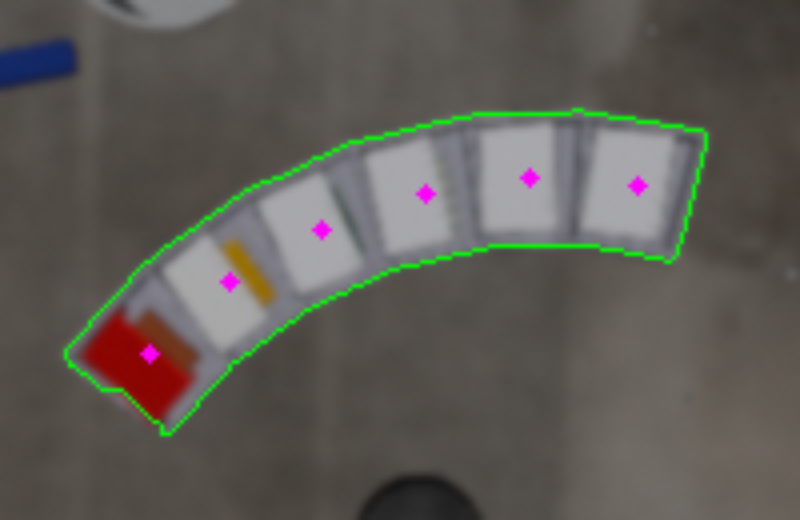

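The fit is good (0.5 mm rms): arc centre (0.370, 0.174), yaw 0.349. Tool y already nearly follows the row, so I'll slide along +y with the fingers shut and turn about tool z as I go. First I swing over at height.

Call:
{"api": "drive_tool", "payload": {
  "commands": [
    {"dx": 0.039, "dy": -0.027, "claw": 0},
    {"dx": 0.039, "dy": -0.027, "claw": 0},
    {"dx": 0.039, "dy": -0.027, "claw": 0},
    {"dx": 0.039, "dy": -0.027, "claw": 0},
    {"dx": 0.039, "dy": -0.027, "claw": 0},
    {"dx": 0.039, "dy": -0.027, "claw": 0},
    {"dx": 0.039, "dy": -0.027, "claw": 0},
    {"dx": 0.039, "dy": -0.027, "claw": 0},
    {"dx": 0.039, "dy": -0.027, "claw": 0},
    {"dx": 0.039, "dy": -0.027, "claw": 0},
    {"dx": 0.039, "dy": -0.027, "claw": 0}
  ],
  "grip_force": 5
}}

```text
validation failed for argument at $.co...
```

Call:
{"api": "drive_tool", "payload": {
  "commands": [
    {"wx": 0, "wy": 0, "wz": 0, "dx": 0.039, "dy": -0.027, "dz": 0, "claw": 0},
    {"wx": 0, "wy": 0, "wz": 0, "dx": 0.039, "dy": -0.027, "dz": 0, "claw": 0}
  ],
  "grip_force": 5
}}

```text
clock: 0.4
tool_pos: [0.2285, -0.5288, 0.2493]
eef_rot: [0.991, 0.134, -0.0, 0.0]
contact_force: [1.6, -0.3, -0.2]
opening: 0.84
```

Call:
{"api": "drive_tool", "payload": {
  "commands": [
    {"wx": 0, "wy": 0, "wz": 0, "dx": 0.039, "dy": -0.027, "dz": 0, "claw": 0},
    {"wx": 0, "wy": 0, "wz": 0, "dx": 0.039, "dy": -0.027, "dz": 0, "claw": 0},
    {"wx": 0, "wy": 0, "wz": 0, "dx": 0.039, "dy": -0.027, "dz": 0, "claw": 0},
    {"wx": 0, "wy": 0, "wz": 0, "dx": 0.039, "dy": -0.027, "dz": 0, "claw": 0},
    {"wx": 0, "wy": 0, "wz": 0, "dx": 0.039, "dy": -0.027, "dz": 0, "claw": 0},
    {"wx": 0, "wy": 0, "wz": 0, "dx": 0.039, "dy": -0.027, "dz": 0, "claw": 0},
    {"wx": 0, "wy": 0, "wz": 0, "dx": 0.039, "dy": -0.027, "dz": 0, "claw": 0},
    {"wx": 0, "wy": 0, "wz": 0, "dx": 0.039, "dy": -0.027, "dz": 0, "claw": 0},
    {"wx": 0, "wy": 0, "wz": 0, "dx": 0.039, "dy": -0.027, "dz": 0, "claw": 0}
  ],
  "grip_force": 5
}}

```text
clock: 1.3
tool_pos: [0.5025, -0.1987, 0.2497]
eef_rot: [0.991, 0.136, -0.0, 0.0]
contact_force: [-0.1, -0.6, -0.6]
opening: 0.025
```

Call:
{"api": "drive_tool", "payload": {
  "commands": [
    {"wx": 0, "wy": 0, "wz": 0, "dx": 0.0109, "dy": -0.0432, "dz": 0, "claw": 0},
    {"wx": 0, "wy": 0, "wz": 0, "dx": 0.0109, "dy": -0.0432, "dz": 0, "claw": 0},
    {"wx": 0, "wy": 0, "wz": 0, "dx": 0.0109, "dy": -0.0432, "dz": 0, "claw": 0},
    {"wx": 0, "wy": 0, "wz": 0, "dx": 0.0109, "dy": -0.0432, "dz": 0, "claw": 0},
    {"wx": 0, "wy": 0, "wz": 0, "dx": 0.0109, "dy": -0.0432, "dz": 0, "claw": 0},
    {"wx": 0, "wy": 0, "wz": 0, "dx": 0.0109, "dy": -0.0432, "dz": 0, "claw": 0},
    {"wx": 0, "wy": 0, "wz": 0, "dx": 0.0109, "dy": -0.0432, "dz": 0, "claw": 0},
    {"wx": 0, "wy": 0, "wz": 0, "dx": 0.0109, "dy": -0.0432, "dz": 0, "claw": 0},
    {"wx": 0, "wy": 0, "wz": 0, "dx": 0.0109, "dy": -0.0432, "dz": 0, "claw": 0},
    {"wx": 0, "wy": 0, "wz": 0, "dx": 0.0109, "dy": -0.0432, "dz": 0, "claw": 0},
    {"wx": 0, "wy": 0, "wz": 0, "dx": 0.0109, "dy": -0.0432, "dz": 0, "claw": 0},
    {"wx": 0, "wy": 0, "wz": 0, "dx": 0.0109, "dy": -0.0432, "dz": 0, "claw": 0}
  ],
  "grip_force": 5
}}

```text
clock: 2.5
tool_pos: [0.4874, 0.336, 0.2496]
eef_rot: [0.991, 0.136, -0.0, 0.0]
contact_force: [0.9, 0.5, 0.5]
opening: 0.005
```

Call:
{"api": "drive_tool", "payload": {
  "commands": [
    {"wx": 0, "wy": 0, "wz": -0.11, "dx": 0, "dy": 0, "dz": 0.015, "claw": 0},
    {"wx": 0, "wy": 0, "wz": -0.11, "dx": 0, "dy": 0, "dz": 0.015, "claw": 0},
    {"wx": 0, "wy": 0, "wz": -0.11, "dx": 0, "dy": 0, "dz": 0.015, "claw": 0},
    {"wx": 0, "wy": 0, "wz": -0.11, "dx": 0, "dy": 0, "dz": 0.015, "claw": 0},
    {"wx": 0, "wy": 0, "wz": -0.11, "dx": 0, "dy": 0, "dz": 0.015, "claw": 0},
    {"wx": 0, "wy": 0, "wz": -0.11, "dx": 0, "dy": 0, "dz": 0.015, "claw": 0},
    {"wx": 0, "wy": 0, "wz": 0, "dx": 0, "dy": 0, "dz": 0, "claw": 0},
    {"wx": 0, "wy": 0, "wz": 0, "dx": 0, "dy": 0, "dz": 0, "claw": 0}
  ],
  "grip_force": 5
}}

```text
clock: 3.3
tool_pos: [0.4878, 0.3341, 0.1597]
eef_rot: [0.894, 0.448, -0.0, -0.0]
contact_force: [-0.4, -0.3, 0.6]
opening: 0.001
```

```bash
cat > st.py <<'E'
from h import *
from scipy.spatial.transform import Rotation as R
c=np.array([.3698,.1743])
def st():
    s=r.get_state();p=s["tool_pos"];M=R.from_quat(s["eef_rot"]).as_matrix();v=p[:2]-c;b=np.arctan2(v[1],v[0])
    print("t",s["clock"],"tip z mm",round(1e3*(p[2]-.011),1),"s mm",round(200*(.849-b),4)*1000/1000,"rad mm",round(1e3*np.linalg.norm(v),1),"toolx-b",round(np.arctan2(M[1,0],M[0,0])-b,4),"zaxis",M[:,2].round(3),"F",s["contact_force"].round(1),p.round(4),s["opening"])
if __name__=="__main__": st()
E
python3 -c "
from st import *;st()
for n in('scene',):
    s=snapshot(n);im=s['color'][170:320,210:430,::-1];cv2.imwrite('pics/s2.png',cv2.resize(im,None,fx=3.5,fy=3.5,interpolation=cv2.INTER_CUBIC))
"
```

```text
t 3.3 tip z mm 148.7 s mm -17.1529 rad mm 198.6 toolx-b -0.0047 zaxis [-0. -0. -1.] F [-0.4 -0.3  0.6] [0.4878 0.3341 0.1597] 0.0014223634554101907
```

View pics/s2.png

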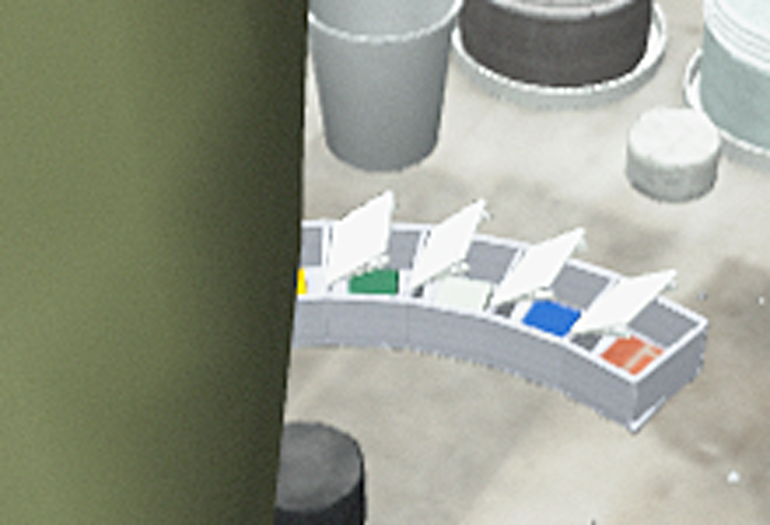

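The arm blocks the view of the red lid. Lids 3–6 are open about 0.7 rad, with their free edges towards the far end as described. Now I go down to just above the red lid.

Call:
{"api": "drive_tool", "payload": {
  "commands": [
    {"wx": 0, "wy": 0, "wz": 0, "dx": 0.0015, "dy": 0, "dz": 0.02, "claw": 0},
    {"wx": 0, "wy": 0, "wz": 0, "dx": 0, "dy": 0, "dz": 0.02, "claw": 0},
    {"wx": 0, "wy": 0, "wz": 0, "dx": 0, "dy": 0, "dz": 0.02, "claw": 0},
    {"wx": 0, "wy": 0, "wz": 0, "dx": 0, "dy": 0, "dz": 0.018, "claw": 0},
    {"wx": 0, "wy": 0, "wz": 0, "dx": 0, "dy": 0, "dz": 0, "claw": 0},
    {"wx": 0, "wy": 0, "wz": 0, "dx": 0, "dy": 0, "dz": 0, "claw": 0}
  ],
  "grip_force": 5
}}

```text
clock: 3.95
tool_pos: [0.4891, 0.3358, 0.0826]
eef_rot: [0.893, 0.449, 0.001, 0.0]
contact_force: [0.4, 0.2, -0.2]
opening: 0.006
```

```bash
python3 st.py
```

```text
t 3.95 tip z mm 71.6 s mm -17.0862 rad mm 200.8 toolx-b -0.0024 zaxis [ 0.001  0.    -1.   ] F [ 0.4  0.2 -0.2] [0.4891 0.3358 0.0826] 0.0061047133781496725
```

Call:
{"api": "drive_tool", "payload": {
  "commands": [
    {"wx": 0, "wy": 0, "wz": 0.01, "dx": 0, "dy": 0.002, "dz": 0.004, "claw": 0},
    {"wx": 0, "wy": 0, "wz": 0.01, "dx": 0, "dy": 0.002, "dz": 0.004, "claw": 0},
    {"wx": 0, "wy": 0, "wz": 0.01, "dx": 0, "dy": 0.002, "dz": 0.004, "claw": 0},
    {"wx": 0, "wy": 0, "wz": 0.01, "dx": 0, "dy": 0.002, "dz": 0.004, "claw": 0},
    {"wx": 0, "wy": 0, "wz": 0.01, "dx": 0, "dy": 0.002, "dz": 0.004, "claw": 0},
    {"wx": 0, "wy": 0, "wz": 0.01, "dx": 0, "dy": 0.002, "dz": 0.003, "claw": 0},
    {"wx": 0, "wy": 0, "wz": 0.01, "dx": 0, "dy": 0.002, "dz": 0.003, "claw": 0},
    {"wx": 0, "wy": 0, "wz": 0.01, "dx": 0, "dy": 0.002, "dz": 0.003, "claw": 0},
    {"wx": 0, "wy": 0, "wz": 0.01, "dx": 0, "dy": 0.002, "dz": 0.002, "claw": 0},
    {"wx": 0, "wy": 0, "wz": 0, "dx": 0, "dy": 0, "dz": 0, "claw": 0}
  ],
  "grip_force": 5
}}

```text
clock: 4.95
tool_pos: [0.5028, 0.3237, 0.0503]
eef_rot: [0.913, 0.409, -0.0, 0.0]
contact_force: [-0.1, -0.1, 0.0]
opening: 0.008
```

```bash
python3 st.py
```

```text
t 4.95 tip z mm 39.3 s mm 1.1376 rad mm 200.0 toolx-b -0.0012 zaxis [-0.    -0.001 -1.   ] F [-0.1 -0.1  0. ] [0.5028 0.3237 0.0503] 0.007971592748878804
```

```bash
python3 -c "
from st import *
a=snapshot('scene')['color'][180:310,220:420,::-1];b=snapshot('top')['color'][180:310,230:430,::-1]
cv2.imwrite('pics/c3.png',cv2.resize(np.hstack([a,b]),None,fx=2,fy=2,interpolation=cv2.INTER_CUBIC))
"
```

```text
(no output)
```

View pics/c3.png

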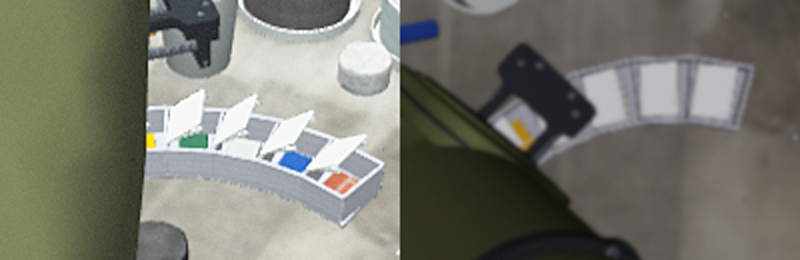

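Lids 2–6 are open, and lid 1 is hidden under the hand. I'll slide on flat past lid 1's edge to be sure it's shut, then do a shallow rise and fall per lid.

Call:
{"api": "drive_tool", "payload": {
  "commands": [
    {"wx": 0, "wy": 0, "wz": 0.01, "dx": 0, "dy": 0.002, "dz": 0, "claw": 0},
    {"wx": 0, "wy": 0, "wz": 0.01, "dx": 0, "dy": 0.002, "dz": 0, "claw": 0},
    {"wx": 0, "wy": 0, "wz": 0.01, "dx": 0, "dy": 0.002, "dz": 0, "claw": 0},
    {"wx": 0, "wy": 0, "wz": 0.01, "dx": 0, "dy": 0.002, "dz": 0, "claw": 0},
    {"wx": 0, "wy": 0, "wz": 0.01, "dx": 0, "dy": 0.002, "dz": 0, "claw": 0},
    {"wx": 0, "wy": 0, "wz": 0, "dx": 0, "dy": 0, "dz": 0, "claw": 0}
  ],
  "grip_force": 5
}}

```text
clock: 5.65
tool_pos: [0.5105, 0.3169, 0.0507]
eef_rot: [0.923, 0.386, 0.0, 0.0]
contact_force: [1.4, 0.2, 0.3]
opening: 0.006
```

```bash
python3 st.py
```

```text
t 5.65 tip z mm 39.7 s mm 11.36 rad mm 200.3 toolx-b -0.0003 zaxis [ 0. -0. -1.] F [1.4 0.2 0.3] [0.5105 0.3169 0.0507] 0.006460623439242379
```

Call:
{"api": "drive_tool", "payload": {
  "commands": [
    {"wx": 0, "wy": 0, "wz": 0.015, "dx": 0, "dy": 0.003, "dz": -0.0055, "claw": 0},
    {"wx": 0, "wy": 0, "wz": 0.015, "dx": 0, "dy": 0.003, "dz": -0.0055, "claw": 0},
    {"wx": 0, "wy": 0, "wz": 0.017, "dx": 0, "dy": 0.0034, "dz": 0.001, "claw": 0},
    {"wx": 0, "wy": 0, "wz": 0.017, "dx": 0, "dy": 0.0034, "dz": 0.002, "claw": 0},
    {"wx": 0, "wy": 0, "wz": 0.017, "dx": 0, "dy": 0.0034, "dz": 0.002, "claw": 0},
    {"wx": 0, "wy": 0, "wz": 0.017, "dx": 0, "dy": 0.0034, "dz": 0.0025, "claw": 0},
    {"wx": 0, "wy": 0, "wz": 0.017, "dx": 0, "dy": 0.0034, "dz": 0.0025, "claw": 0},
    {"wx": 0, "wy": 0, "wz": 0.017, "dx": 0, "dy": 0.0034, "dz": 0.0015, "claw": 0},
    {"wx": 0, "wy": 0, "wz": 0.017, "dx": 0, "dy": 0.0034, "dz": 0, "claw": 0},
    {"wx": 0, "wy": 0, "wz": 0.017, "dx": 0, "dy": 0.0034, "dz": 0, "claw": 0},
    {"wx": 0, "wy": 0, "wz": 0.017, "dx": 0, "dy": 0.0034, "dz": 0, "claw": 0},
    {"wx": 0, "wy": 0, "wz": 0.017, "dx": 0, "dy": 0.0034, "dz": 0, "claw": 0}
  ],
  "grip_force": 5
}}

```text
clock: 6.85
tool_pos: [0.5362, 0.2862, 0.0502]
eef_rot: [0.957, 0.291, 0.0, 0.0]
contact_force: [0.6, -0.5, 0.8]
opening: 0.006
```

```bash
python3 -c "
from st import *;st()
a=snapshot('scene')['color'][180:310,220:420,::-1];b=snapshot('top')['color'][180:310,230:430,::-1]
cv2.imwrite('pics/c4.png',cv2.resize(np.hstack([a,b]),None,fx=2,fy=2,interpolation=cv2.INTER_CUBIC))
"
```

```text
t 6.85 tip z mm 39.2 s mm 51.3638 rad mm 200.5 toolx-b -0.0011 zaxis [ 0. -0. -1.] F [ 0.6 -0.5  0.8] [0.5362 0.2862 0.0502] 0.006412008418396125
```

View pics/c4.png

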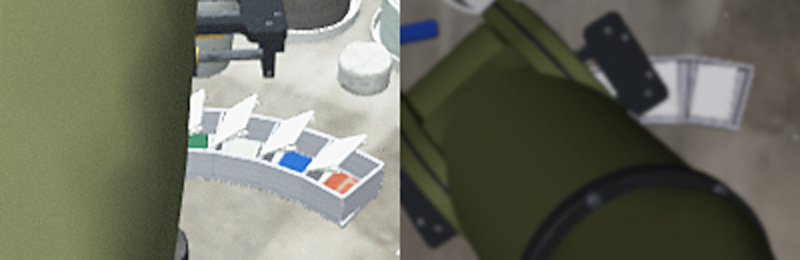

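The tray hasn't moved and lids 3–6 are still open; the finished lids are hidden by the arm. Next is lid 3.

Call:
{"api": "drive_tool", "payload": {
  "commands": [
    {"wx": 0, "wy": 0, "wz": 0.015, "dx": 0, "dy": 0.003, "dz": -0.0055, "claw": 0},
    {"wx": 0, "wy": 0, "wz": 0.015, "dx": 0, "dy": 0.003, "dz": -0.0055, "claw": 0},
    {"wx": 0, "wy": 0, "wz": 0.017, "dx": 0, "dy": 0.0034, "dz": 0.001, "claw": 0},
    {"wx": 0, "wy": 0, "wz": 0.017, "dx": 0, "dy": 0.0034, "dz": 0.002, "claw": 0},
    {"wx": 0, "wy": 0, "wz": 0.017, "dx": 0, "dy": 0.0034, "dz": 0.002, "claw": 0},
    {"wx": 0, "wy": 0, "wz": 0.017, "dx": 0, "dy": 0.0034, "dz": 0.0025, "claw": 0},
    {"wx": 0, "wy": 0, "wz": 0.017, "dx": 0, "dy": 0.0034, "dz": 0.002, "claw": 0},
    {"wx": 0, "wy": 0, "wz": 0.017, "dx": 0, "dy": 0.0034, "dz": 0.0015, "claw": 0},
    {"wx": 0, "wy": 0, "wz": 0.017, "dx": 0, "dy": 0.0034, "dz": 0, "claw": 0},
    {"wx": 0, "wy": 0, "wz": 0.017, "dx": 0, "dy": 0.0034, "dz": 0, "claw": 0},
    {"wx": 0, "wy": 0, "wz": 0.017, "dx": 0, "dy": 0.0034, "dz": 0, "claw": 0},
    {"wx": 0, "wy": 0, "wz": 0.017, "dx": 0, "dy": 0.0034, "dz": 0, "claw": 0}
  ],
  "grip_force": 5
}}

```text
clock: 8.15
tool_pos: [0.5552, 0.2511, 0.0502]
eef_rot: [0.981, 0.194, 0.0, 0.0]
contact_force: [0.1, -0.3, -0.2]
opening: 0.005
```

```bash
python3 st.py
```

```text
t 8.15 tip z mm 39.2 s mm 91.2308 rad mm 200.7 toolx-b -0.0017 zaxis [ 0. -0. -1.] F [ 0.1 -0.3 -0.2] [0.5552 0.2511 0.0502] 0.004677568647133373
```

Call:
{"api": "drive_tool", "payload": {
  "commands": [
    {"wx": 0, "wy": 0, "wz": 0.015, "dx": 0, "dy": 0.003, "dz": -0.0055, "claw": 0},
    {"wx": 0, "wy": 0, "wz": 0.015, "dx": 0, "dy": 0.003, "dz": -0.0055, "claw": 0},
    {"wx": 0, "wy": 0, "wz": 0.017, "dx": 0, "dy": 0.0034, "dz": 0.001, "claw": 0},
    {"wx": 0, "wy": 0, "wz": 0.017, "dx": 0, "dy": 0.0034, "dz": 0.002, "claw": 0},
    {"wx": 0, "wy": 0, "wz": 0.017, "dx": 0, "dy": 0.0034, "dz": 0.002, "claw": 0},
    {"wx": 0, "wy": 0, "wz": 0.017, "dx": 0, "dy": 0.0034, "dz": 0.0025, "claw": 0},
    {"wx": 0, "wy": 0, "wz": 0.017, "dx": 0, "dy": 0.0034, "dz": 0.002, "claw": 0},
    {"wx": 0, "wy": 0, "wz": 0.017, "dx": 0, "dy": 0.0034, "dz": 0.0015, "claw": 0},
    {"wx": 0, "wy": 0, "wz": 0.017, "dx": 0, "dy": 0.0034, "dz": 0, "claw": 0},
    {"wx": 0, "wy": 0, "wz": 0.017, "dx": 0, "dy": 0.0034, "dz": 0, "claw": 0},
    {"wx": 0, "wy": 0, "wz": 0.017, "dx": 0, "dy": 0.0034, "dz": 0, "claw": 0},
    {"wx": 0, "wy": 0, "wz": 0.017, "dx": 0, "dy": 0.0034, "dz": 0, "claw": 0}
  ],
  "grip_force": 5
}}

```text
clock: 9.35
tool_pos: [0.5669, 0.213, 0.0502]
eef_rot: [0.995, 0.095, -0.0, 0.0]
contact_force: [0.8, 0.8, 0.5]
opening: 0.008
```

```bash
python3 -c "
from st import *;st()
a=snapshot('scene')['color'][180:310,220:420,::-1];b=snapshot('top')['color'][180:310,230:430,::-1]
cv2.imwrite('pics/c5.png',cv2.resize(np.hstack([a,b]),None,fx=2,fy=2,interpolation=cv2.INTER_CUBIC))
"
```

```text
t 9.35 tip z mm 39.2 s mm 131.0653 rad mm 200.9 toolx-b -0.0025 zaxis [-0.    -0.001 -1.   ] F [0.8 0.8 0.5] [0.5669 0.213  0.0502] 0.007896918967936262
```

View pics/c5.png

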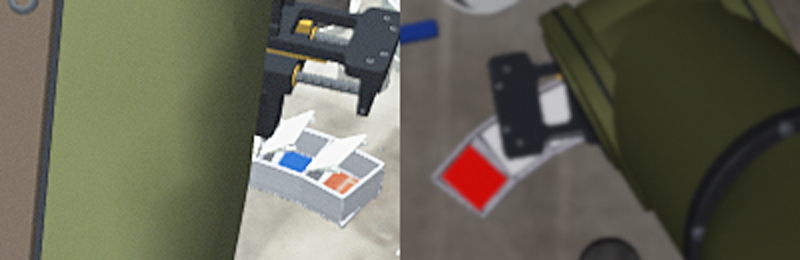

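The top view shows the red lid lying flat over its well at (475,180), with the tray outline unmoved. In the scene view, lids 5 and 6 are still open. On to lid 5.

Call:
{"api": "drive_tool", "payload": {
  "commands": [
    {"wx": 0, "wy": 0, "wz": 0.015, "dx": 0, "dy": 0.003, "dz": -0.0055, "claw": 0},
    {"wx": 0, "wy": 0, "wz": 0.015, "dx": 0, "dy": 0.003, "dz": -0.0055, "claw": 0},
    {"wx": 0, "wy": 0, "wz": 0.017, "dx": 0, "dy": 0.0034, "dz": 0.001, "claw": 0},
    {"wx": 0, "wy": 0, "wz": 0.017, "dx": 0, "dy": 0.0034, "dz": 0.002, "claw": 0},
    {"wx": 0, "wy": 0, "wz": 0.017, "dx": 0, "dy": 0.0034, "dz": 0.002, "claw": 0},
    {"wx": 0, "wy": 0, "wz": 0.017, "dx": 0, "dy": 0.0034, "dz": 0.0025, "claw": 0},
    {"wx": 0, "wy": 0, "wz": 0.017, "dx": 0, "dy": 0.0034, "dz": 0.002, "claw": 0},
    {"wx": 0, "wy": 0, "wz": 0.017, "dx": 0, "dy": 0.0034, "dz": 0.0015, "claw": 0},
    {"wx": 0, "wy": 0, "wz": 0.017, "dx": 0, "dy": 0.0034, "dz": 0, "claw": 0},
    {"wx": 0, "wy": 0, "wz": 0.017, "dx": 0, "dy": 0.0034, "dz": 0, "claw": 0},
    {"wx": 0, "wy": 0, "wz": 0.017, "dx": 0, "dy": 0.0034, "dz": 0, "claw": 0},
    {"wx": 0, "wy": 0, "wz": 0.017, "dx": 0, "dy": 0.0034, "dz": 0, "claw": 0}
  ],
  "grip_force": 5
}}

```text
clock: 10.65
tool_pos: [0.5709, 0.1732, 0.0502]
eef_rot: [1.0, -0.004, 0.0, 0.0]
contact_force: [0.8, -0.9, 0.5]
opening: 0.003
```

```bash
python3 st.py
```

```text
t 10.65 tip z mm 39.2 s mm 170.8629 rad mm 201.1 toolx-b -0.0035 zaxis [ 0. -0. -1.] F [ 0.8 -0.9  0.5] [0.5709 0.1732 0.0502] 0.0032784384190091055
```

Call:
{"api": "drive_tool", "payload": {
  "commands": [
    {"wx": 0, "wy": 0, "wz": 0.015, "dx": 0, "dy": 0.003, "dz": -0.0055, "claw": 0},
    {"wx": 0, "wy": 0, "wz": 0.015, "dx": 0, "dy": 0.003, "dz": -0.0055, "claw": 0},
    {"wx": 0, "wy": 0, "wz": 0.017, "dx": 0, "dy": 0.0034, "dz": 0.001, "claw": 0},
    {"wx": 0, "wy": 0, "wz": 0.017, "dx": 0, "dy": 0.0034, "dz": 0.002, "claw": 0},
    {"wx": 0, "wy": 0, "wz": 0.017, "dx": 0, "dy": 0.0034, "dz": 0.002, "claw": 0},
    {"wx": 0, "wy": 0, "wz": 0.017, "dx": 0, "dy": 0.0034, "dz": 0.0025, "claw": 0},
    {"wx": 0, "wy": 0, "wz": 0.017, "dx": 0, "dy": 0.0034, "dz": 0.002, "claw": 0},
    {"wx": 0, "wy": 0, "wz": 0.017, "dx": 0, "dy": 0.0034, "dz": 0.0015, "claw": 0},
    {"wx": 0, "wy": 0, "wz": 0.017, "dx": 0, "dy": 0.0034, "dz": 0, "claw": 0},
    {"wx": 0, "wy": 0, "wz": 0.017, "dx": 0, "dy": 0.0034, "dz": 0, "claw": 0},
    {"wx": 0, "wy": 0, "wz": 0.017, "dx": 0, "dy": 0.0034, "dz": 0, "claw": 0},
    {"wx": 0, "wy": 0, "wz": 0.017, "dx": 0, "dy": 0.0034, "dz": 0, "claw": 0}
  ],
  "grip_force": 5
}}

```text
clock: 11.85
tool_pos: [0.5668, 0.1335, 0.0502]
eef_rot: [0.995, -0.104, -0.0, 0.0]
contact_force: [0.6, -0.1, 0.6]
opening: 0.007
```

```bash
python3 -c "
from st import *;st()
a=snapshot('scene')['color'][180:310,220:420,::-1];b=snapshot('top')['color'][180:310,230:430,::-1]
cv2.imwrite('pics/c6.png',cv2.resize(np.hstack([a,b]),None,fx=2,fy=2,interpolation=cv2.INTER_CUBIC))
"
```

```text
t 11.85 tip z mm 39.2 s mm 210.5999 rad mm 201.2 toolx-b -0.0048 zaxis [-0. -0. -1.] F [ 0.6 -0.1  0.6] [0.5668 0.1335 0.0502] 0.007460534667625639
```

View pics/c6.png

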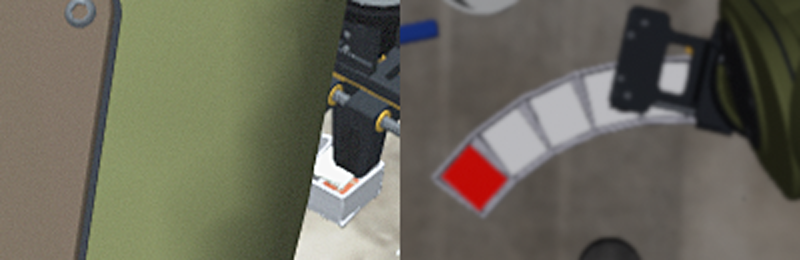

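Lids 1–3 look flat in the top view. I'll slide on past lid 6's edge before lifting, since some orange still shows beside the finger.

Call:
{"api": "drive_tool", "payload": {
  "commands": [
    {"wx": 0, "wy": 0, "wz": 0.015, "dx": 0, "dy": 0.003, "dz": 0, "claw": 0},
    {"wx": 0, "wy": 0, "wz": 0.015, "dx": 0, "dy": 0.003, "dz": 0, "claw": 0},
    {"wx": 0, "wy": 0, "wz": 0.015, "dx": 0, "dy": 0.003, "dz": 0, "claw": 0},
    {"wx": 0, "wy": 0, "wz": 0.015, "dx": 0, "dy": 0.003, "dz": 0, "claw": 0},
    {"wx": 0, "wy": 0, "wz": 0, "dx": 0, "dy": 0.01, "dz": 0, "claw": 0},
    {"wx": 0, "wy": 0, "wz": 0, "dx": 0, "dy": 0.02, "dz": 0, "claw": 0},
    {"wx": 0, "wy": 0, "wz": 0, "dx": 0, "dy": 0.03, "dz": 0, "claw": 0},
    {"wx": 0, "wy": 0, "wz": 0, "dx": 0, "dy": 0.03, "dz": 0, "claw": 0},
    {"wx": 0, "wy": 0, "wz": 0, "dx": 0, "dy": 0, "dz": 0, "claw": 0}
  ],
  "grip_force": 5
}}

```text
clock: 12.85
tool_pos: [0.5413, 0.0386, 0.0504]
eef_rot: [0.991, -0.132, 0.001, -0.003]
contact_force: [1.8, 7.4, -1.9]
opening: 0.002
```

```bash
python3 -c "
from st import *;st()
a=snapshot('scene')['color'][180:310,220:420,::-1];b=snapshot('top')['color'][180:310,230:430,::-1]
cv2.imwrite('pics/c7.png',cv2.resize(np.hstack([a,b]),None,fx=2,fy=2,interpolation=cv2.INTER_CUBIC))
"
```

```text
t 12.85 tip z mm 39.4 s mm 303.708 rad mm 218.7 toolx-b 0.4042 zaxis [ 0.003  0.007 -1.   ] F [ 1.8  7.4 -1.9] [0.5413 0.0386 0.0504] 0.0015993191793726353
```

View pics/c7.png

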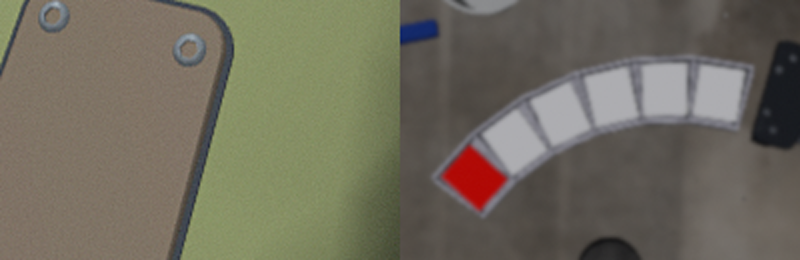

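The top view shows all six lids flat. The 7 N in y suggests the gripper body is touching the knob block, so I back off a little, then lift.

Call:
{"api": "drive_tool", "payload": {
  "commands": [
    {"wx": 0, "wy": 0, "wz": 0, "dx": 0, "dy": -0.008, "dz": 0, "claw": 0},
    {"wx": 0, "wy": 0, "wz": 0, "dx": 0, "dy": -0.008, "dz": 0, "claw": 0},
    {"wx": 0, "wy": 0, "wz": 0, "dx": 0, "dy": -0.004, "dz": -0.01, "claw": 0},
    {"wx": 0, "wy": 0, "wz": 0, "dx": 0, "dy": 0, "dz": -0.03, "claw": 0},
    {"wx": 0, "wy": 0, "wz": 0, "dx": 0, "dy": 0, "dz": -0.05, "claw": 0},
    {"wx": 0, "wy": 0, "wz": 0, "dx": 0, "dy": 0, "dz": -0.05, "claw": 0},
    {"wx": 0, "wy": 0, "wz": 0, "dx": 0, "dy": 0, "dz": -0.05, "claw": 0},
    {"wx": 0, "wy": 0, "wz": 0, "dx": 0, "dy": 0.05, "dz": -0.01, "claw": 0},
    {"wx": 0, "wy": 0, "wz": 0, "dx": 0, "dy": 0.05, "dz": 0, "claw": 0},
    {"wx": 0, "wy": 0, "wz": 0, "dx": 0, "dy": 0.05, "dz": 0, "claw": 0},
    {"wx": 0, "wy": 0, "wz": 0, "dx": 0, "dy": 0.05, "dz": 0, "claw": 0},
    {"wx": 0, "wy": 0, "wz": 0, "dx": 0, "dy": 0.05, "dz": 0, "claw": 0}
  ],
  "grip_force": 5
}}

```text
clock: 14.15
tool_pos: [0.4788, -0.1872, 0.2509]
eef_rot: [0.991, -0.133, 0.0, 0.0]
contact_force: [0.5, -0.6, -0.1]
opening: 0.003
```

Call:
{"api": "drive_tool", "payload": {
  "commands": [
    {"wx": 0, "wy": 0, "wz": 0, "dx": 0, "dy": 0.05, "dz": 0, "claw": 0},
    {"wx": 0, "wy": 0, "wz": 0, "dx": 0, "dy": 0.05, "dz": 0, "claw": 0},
    {"wx": 0, "wy": 0, "wz": 0, "dx": 0, "dy": 0, "dz": 0, "claw": 0},
    {"wx": 0, "wy": 0, "wz": 0, "dx": 0, "dy": 0, "dz": 0, "claw": 0}
  ],
  "grip_force": 5
}}

```text
clock: 14.55
tool_pos: [0.4525, -0.2831, 0.2505]
eef_rot: [0.991, -0.135, -0.0, 0.0]
contact_force: [-0.4, 0.5, 0.1]
opening: 0.007
```

```bash
python3 -c "
from st import *;st()
s=snapshot('top');print(pose(s))
a=snapshot('scene')['color'][180:310,220:420,::-1]
a=cv2.resize(a,None,fx=4,fy=4,interpolation=cv2.INTER_CUBIC)[:,:560];b=s['color'][100:360,150:550,::-1]
a=cv2.resize(a,(400,371));cv2.imwrite('pics/c8.png',np.hstack([a[:260+111],cv2.copyMakeBorder(b,0,111,0,0,cv2.BORDER_CONSTANT)]))
"
```

```text
t 14.55 tip z mm 239.5 s mm 448.1875 rad mm 464.8 toolx-b 1.1208 zaxis [-0.    -0.001 -1.   ] F [-0.4  0.5  0.1] [ 0.4525 -0.2831  0.2505] 0.006545999843937982
(array([0.3698196 , 0.17421449]), np.float64(0.3502348530694034), np.float64(1.2189677852440424), np.float64(0.000543955952837979))
```

View pics/c8.png

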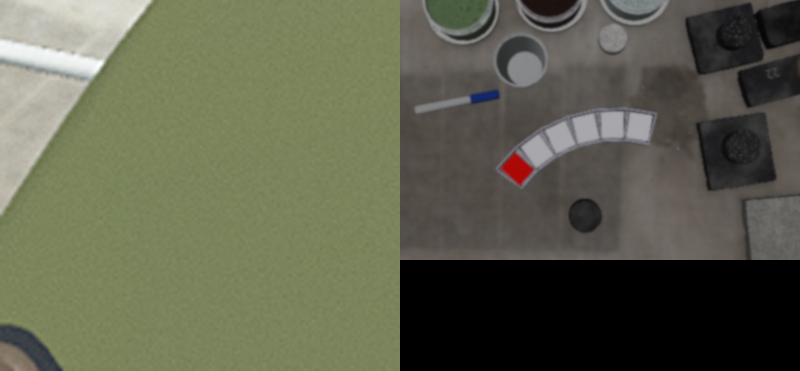

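The tray fit is unchanged (under 0.2 mm, 1 mrad), and the bystanders are where they were. I'll clear the arm from the scene camera for a side check of the lid heights.

Call:
{"api": "drive_tool", "payload": {
  "commands": [
    {"wx": 0, "wy": 0, "wz": 0, "dx": -0.02, "dy": 0.04, "dz": 0, "claw": 0},
    {"wx": 0, "wy": 0, "wz": 0, "dx": -0.02, "dy": 0.04, "dz": 0, "claw": 0},
    {"wx": 0, "wy": 0, "wz": 0, "dx": -0.02, "dy": 0.04, "dz": 0, "claw": 0},
    {"wx": 0, "wy": 0, "wz": 0, "dx": -0.02, "dy": 0.04, "dz": 0, "claw": 0},
    {"wx": 0, "wy": 0, "wz": 0, "dx": -0.02, "dy": 0.04, "dz": 0, "claw": 0},
    {"wx": 0, "wy": 0, "wz": 0, "dx": -0.02, "dy": 0.04, "dz": 0, "claw": 0},
    {"wx": 0, "wy": 0, "wz": 0, "dx": -0.02, "dy": 0.04, "dz": 0, "claw": 0},
    {"wx": 0, "wy": 0, "wz": 0, "dx": 0, "dy": 0, "dz": 0, "claw": 0}
  ],
  "grip_force": 5
}}

```text
clock: 15.45
tool_pos: [0.2396, -0.5188, 0.2502]
eef_rot: [0.991, -0.137, -0.001, 0.002]
contact_force: [0.9, 0.3, -1.1]
opening: 0.005
```

```bash
python3 -c "
from st import *;st()
s=snapshot('scene');im=s['color'][:,:,::-1].copy();x0,y0,f=235,215,4
big=cv2.resize(im[y0:y0+85,x0:x0+190],None,fx=f,fy=f,interpolation=cv2.INTER_CUBIC)
# predicted free-edge ends (top) for lid angle 0 (green) and 0.2 (magenta)
for k in range(6):
  for th,col in((0,(0,200,0)),(.2,(255,0,255))):
    a=.22+th;bk=.849-.2*k;rr=np.array([np.cos(bk),np.sin(bk)]);t=np.array([np.sin(bk),-np.cos(bk)])
    for w in(-.0195,.0195):
      P=c+rr*(.2+w)+t*(-.017+.031*np.cos(a)-.0015*np.sin(a));u=proj(s,[*P,.03+.031*np.sin(a)+.003*np.cos(a)])[0]
      cv2.circle(big,tuple(np.int32((u-[x0,y0]+.5)*f)),2,col,-1)
cv2.imwrite('pics/c9.png',big)
"
```

```text
t 15.45 tip z mm 239.2 s mm 521.0923 rad mm 705.2 toolx-b 1.4815 zaxis [-0.003 -0.004 -1.   ] F [ 0.9  0.3 -1.1] [ 0.2396 -0.5188  0.2502] 0.005169619811356168
```

View pics/c9.png

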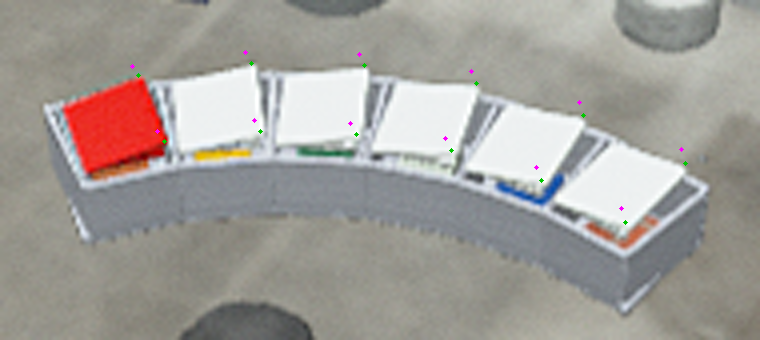

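All six lids' far corners lie at or just below the green marks (angle 0), clear of the magenta 0.2 rad marks. I'm handing in.

```bash
python3 -c "
from plant import r
print(r.finish_job())"
```

```text
the job is handed in; nothing more can be done
None
```

I shut all six lids in one pass with the closed fingertips, from the red lid along the curve to the last white one, and handed the job in at about 15.5 s. The fingertips ran at about 39–40 mm and rose about 11 mm between lids, so the hand stayed well below the 110 mm limit.

**Lids:** in the last side view, every lid's free edge was at or slightly below the mark for fully shut.

**Tray and bystanders:** a fresh fit put the tray within about 0.2 mm and 1 mrad of its starting pose. The pucks, pen and cup looked unmoved in the top view; I checked those by eye and did not measure them.

**Forces:** sampled between moves, the force along the row stayed within noise, under about 1.5 N. On the run-out past the last lid it read 7.4 N sideways. The likely cause is the gripper's body brushing a block to the right of the tray. I backed off straight away, it fell to about zero, and the block looked undisturbed.

**Not seen directly:** the arm hid each lid as it closed, so the order rests on the later lids still being visibly open in the pictures taken after lids 1, 2 and 4. I viewed 11 pictures, one over the budget of 10.

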